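Draw the platter home into its packing case and fit the end panel

ROBOT

A 7-joint arm with a two-finger parallel gripper is mounted at the origin on the work surface. World frame = base frame: x ahead of the robot, y to its left, z up, the work surface at z = 0. Lengths are in m, angles in degrees, forces in N, time in s.
With the tool pointing down it reaches from about 0.4 to 0.875 m from the base axis. Payload 4.4 kg.
Tool frame: the origin (TCP) lies at the very end of the fingers, on their centre line; the grasp point (between the pads) lies 19 mm behind it; z points along the fingers, y is the line along which they close (so a half turn about z gives the same grasp; the last joint's range is limited). The gripper opens to 85 mm and grips with 20 to 120 N. Pads are 22 mm wide; open, the fingers measure 114 mm over their backs; the gripper's body (76 mm by 85 mm) begins 54 mm behind the grasp point. The pads swing forward as they close: fully open they stand 13 mm farther back than shut.
Start: joints at [66.016, 36.005, 2.206, 86.941, -1.547, 57.084, -1.146], TCP at [0.225, -0.61, 0.193] pointing down, gripper open.
Joint ranges: [-175.42, 175.42], [-21.48, 121.26], [-71.46, 75.88], [10.55, 141.38], [-63.04, 243.04], [13.31, 113.54], [-168.57, 168.57]. Speed limits (degrees/s): [147.25, 147.25, 180, 180, 180, 180, 180].

INTERFACE

Orientations are given as a 3x3 rotation matrix whose columns are the frame's x, y, z axes.
In Python, from plant import observe, read_camera, camera_params, sign_off, silhouettes, mark_of gives the robot as it stands.
- The arm moves only by the tool jog_arm, never from a script. Its argument "commands" is a list of rows, each an object with "twist": the turn, a rotation vector about the world's x, y, z as a fraction of full scale, a list of three; "translation": the shift along the world's x, y, z as a fraction of full scale, a list of three; "hand": the gripper command: -1 is shut, 1 is fully open, values between are in proportion. In form: [{"twist": [ax, ay, az], "translation": [tx, ty, tz], "hand": hand}, ...]. A call has 1 to 12 rows; each row is the pose to reach, as a shift and turn from the pose commanded when the call began; what a row does not reach only later rows make up. Full scale, the value 1, is 0.25 m for a shift and 0.5 rad for a turn. A row lasts 1/8 s, in which the tool goes at most 62.5 mm and 10.7 degrees, less where a joint would pass 70% of its speed; a pose out of reach is approached as far as the arm can. A call with a number of a shift or a turn outside -1 to 1 is refused whole. A call with a gripper value outside its range is refused whole. The fingers move at their own pace and stop on an object; "newtons" is the grip in N (left out, the last holds). Time passes only in rows, so rows that repeat a pose let the fingers close. It gives the time, the measured TCP pose, the force, the opening and the grip force at its end, in the units of the state.
- observe(): the state, without advancing time (a new reading comes with each control period).
- read_camera(name): name is "scene" or "top"; returns the picture (384x512x3 uint8, blue, green, red); there is no depth.
- camera_params(name): a dict with "camera_matrix" (3x3 intrinsics, pixels), "k1" (the pictures are not rectified: a ray, as slopes to the right and down, at radius r is drawn at 1 + k1 r^2 times it, then the intrinsics apply), "position" and "attitude" of the camera in the world. Camera axes: x right, y up, looking along -z (the intrinsics and any distortion apply to the point x, -y, -z); pixel columns grow to the right and rows downward; lengths in m; the calibration is good to about 2 mm. A picture is of the moment at which its call begins. camera_params takes no time and is no camera call.
- sign_off(): hands the job in; it is judged then, once.
Trained networks look in the newest picture that a camera, given by its name, has taken for a name from the list of things; names that differ only in an ending like _2 or _b are one class to them, and where a whole thing is asked for, a point or a joint stands for the part that bears it (a point fixed in the world has none). Each returns a list of dicts, best first, with "score" (0 to 1); they miss things now and then, are a little off and sometimes report something else, mostly with a low value. They report only what shows in the picture. A call takes as long as a camera call.
- silhouettes(camera, target): "mask" (384x512 bool, what is visible of it) and "position" ([row, column] in pixels, amid what is visible of it).
- mark_of(camera, target): "position" ([row, column] in pixels: a listed point, or the origin of a listed thing).
The state is a dict: "clock": time; "joints": joint angles; "joint_vel": joint speeds; "tau": joint torques, N m; "position": TCP position; "eef_rot": TCP orientation; "wrist_force": force on the tool from outside, world axes, zero at the start; "ft_torque": the same for the moment, N m; "finger_gap": opening from 0.0 (shut) to 1.0 (fully open); "finger_force": force on a finger pad.
Only numpy, scipy, OpenCV 4.12 (cv2) and the standard library are available. Lean on these libraries where they do the work, as an engineer would, in place of code of your own. Each camera call takes 0.05 s, during which the arm holds its last target. There are 200 camera calls.

TASK

The flat white ceramic platter has to be packed in the wooden case in front of the low shelf. Press gently on the part that sticks out from under the shelf, draw it towards you until it is fully home against the case's front wall, then stand the loose end panel, tab up, in the grooves behind it, right down on the case's floor. The ceramic cracks if pressed hard (keep well under 25 N), and the rest of the crockery and goods must stay where they are.

Things in the scene. Friction and masses are not known exactly. Their poses are not given: they have to be found in the camera images.
- case: Fixed light-wood packing case, open at its back, with a low shelf behind. Origin: on the table, under the middle of the FRONT wall's inner face; +x runs from the front wall (robot side) back under the shelf, z up. Floor board 6 mm thick, running on under the shelf. Front and side walls stand 40 mm above the table; the side walls are 12 mm thick with inner faces at y = -70 and +70 mm, to x = 162.
- groove (a point): Where the end panel's underside centre goes: case floor (6 mm above the table), 133 mm behind the front wall's inner face, axes as the case's. Two vertical grooves open at the top, one in each side wall, 18 mm wide (x = 124 to 142 mm of the case) and reaching out to y = -78 and +78 mm.
- shelf (a point): Middle of the front edge of the darker wooden shelf, on its top: 180 mm behind the front wall, 48 mm above the table; axes as the case's. Board 150 mm deep (+x), 300 mm wide, 12 mm thick, underside 36 mm above the table. The crockery on it begins 45 mm behind this edge and stands up to 105 mm above the table.
- platter: Loose white ceramic platter 120 mm along x (front to back), 130 mm wide, 0.3 to 0.65 kg; its top is moulded in uneven ripples that run front to back, between 12 and 16 mm above the underside (17 mm at the left and right edges). Origin: centre of its underside. Lies on the case's floor between the side walls, its rear under the shelf, 50 to 90 mm of its front in the open. Home: origin 60 mm behind the case's origin.
- platter_top (a point): Centre of the platter, 12 mm above its underside, axes as the platter's (the ripples rise up to 4 mm above this). Underside slick, top rough. It only follows a finger pressed on with over about 10 N; more lightly, or once against the wall, the finger slips over it. The contact is hard: 1 mm of depth makes some 15 N or more, and landing faster than about 10 mm/s can crack it.
- keeper: Loose light-wood end panel standing upright on the table: 150 mm long (its y), 14 mm thick (its x), 36 mm high, with a tab amid its top edge, 44 mm long, 14 mm thick, rising to 68 mm above the underside. Origin: centre of its underside, z up. About 80 g. Either way round fits; it goes down only when the platter is home.
- tea_box: Bystander: cardboard tea box 50 x 110 x 55 mm, origin under its centre. Stands on the opposite side from the end panel, at either side of the case.
- cup_a: Bystander: small white mug on the shelf, 55 mm high, 72 mm across
- cup_b: Bystander: white cup on the shelf, 50 mm high, 72 mm across
- bowl: Bystander: white bowl on the shelf, 40 mm high, 90 mm across
- mug: Bystander: blue mug on the table at the left, 90 mm high, 80 mm across
- jar: Bystander: white lidded jar on the table at the right, 80 mm high, 70 mm across
- spoon: Bystander: steel spoon lying on the table at the right

How it is judged (in metres and radians):
On the way:
1. the platter is drawn fully home against the front wall (x of platter in the frame of case below 0.0635 m and z of platter in the frame of case below 0.009 m), for 0.3 s.
At the end, for the whole second after the job is handed in: The platter lies flat on the case's floor with its front edge within 4 mm of the front wall; the end panel stands tab up in both grooves, its underside within 3 mm of the floor (leaning less than 11 degrees); both are at rest and released (x of platter in the frame of case below 0.064 m and z of platter in the frame of case below 0.008 m and angle between platter's own z axis and vertical below 0.03 rad and z of keeper in the frame of case below 0.009 m and x of keeper in the frame of case between 0.128 and 0.138 m and y of keeper in the frame of case between -0.006 and 0.006 m and angle between keeper's own z axis and vertical below 0.2 rad and linear speed of each of keeper, platter below 0.01 m/s); the robot touches nothing.
It fails at once if the platter is pressed or squeezed by the fingers with more than 25 N (contact force between platter and the fingers above 25 N).
It fails at once if the platter is tipped by more than 9 degrees (angle between platter's own z axis and vertical above 0.16 rad).
It fails at once if a bystander is moved by more than 20 mm (distance of any of tea_box, cup_a, cup_b, bowl, mug, jar, spoon from where it was at the start of the episode above 0.02 m).
It also fails if it takes over 70 s, if anything falls off the work surface, if the arm or the gripper's body presses on something with over 40 N, if the wrist force passes 120 N, or if a joint passes its speed limit or range.

## Working session

There is one attempt and no reset: what is moved stays moved. The work goes in short steps, Python scripts to look and compute and a tool call to move; the robot and the scene stay as the last step left them, time stands still between calls to the robot, and variables do not carry over. Pictures are saved under pics/ and viewed, at most 10 in all, crops included, and the job is handed in when it is done.

Besides the shell and the picture viewer there is one more tool, called after "Emit:" as a command line: name --argument value ..., lists and objects as JSON in quotes. jog_arm: Moves the arm, as the interface text tells. Its arguments: {"type":"object","properties":{"commands":{"type":"array","items":{"type":"object","properties":{"twist":{"type":"array","items":{"type":"number","minimum":-1,"maximum":1}},"translation":{"type":"array","items":{"type":"number","minimum":-1,"maximum":1}},"hand":{"type":"number"}}}},"newtons":{"type":"number"}},"required":["commands"]}

```bash
mkdir -p pics
cat > h.py <<'E'
import numpy as np, cv2
from plant import *
def ray(cam,rc):
    p=camera_params(cam);K=np.array(p["camera_matrix"],float);k=p["k1"]
    d=np.array([(rc[1]-K[0,2])/K[0,0],(rc[0]-K[1,2])/K[1,1]]);u=d.copy()
    for _ in range(20): u=d/(1+k*(u@u))
    R=np.array(p["attitude"],float)
    return np.array(p["position"],float),R@np.array([u[0],-u[1],-1])
def onz(cam,rc,z):
    o,d=ray(cam,rc);return o+d*(z-o[2])/d[2]
def proj(cam,P):
    p=camera_params(cam);K=np.array(p["camera_matrix"],float)
    c=np.array(p["attitude"]).T@(np.array(P)-np.array(p["position"]))
    u=np.array([c[0],-c[1]])/-c[2];u=u*(1+p["k1"]*(u@u))
    return [K[1,1]*u[1]+K[1,2],K[0,0]*u[0]+K[0,2]]
E
python3 - <<'E'
from h import *
print(camera_params("top"));print(camera_params("scene"))
a=read_camera("top");b=read_camera("scene")
cv2.imwrite("pics/top.png",cv2.resize(a,(800,600)));cv2.imwrite("pics/scene.png",cv2.resize(b,(800,600)))
Z=dict(case=0,groove=.006,shelf=.048,platter=.006,platter_top=.018,keeper=0,tea_box=0)
for n,z in Z.items():
  for c in("top","scene"):
    for m in mark_of(c,n)[:2]: print(n,c,round(m["score"],2),np.round(m["position"],1),np.round(onz(c,m["position"],z),4))
E
```

```text
{'camera_matrix': array([[486.53117214,   0.        , 253.47569309],
       [  0.        , 486.53117214, 201.21776971],
       [  0.        ,   0.        ,   1.        ]]), 'k1': -0.13016725553508315, 'position': array([ 0.53068742, -0.04715999,  1.37831391]), 'attitude': array([[-0.01435467,  0.99834418, -0.05570324],
       [-0.99954037, -0.01581496, -0.02586396],
       [-0.02670208,  0.05530636,  0.99811232]])}
{'camera_matrix': array([[489.40849042,   0.        , 266.39742995],
       [  0.        , 489.40849042, 185.57921625],
       [  0.        ,   0.        ,   1.        ]]), 'k1': 0.06525511000487894, 'position': array([1.4416882 , 0.53291656, 0.95524213]), 'attitude': array([[-0.55114987, -0.55209522,  0.62563942],
       [ 0.83439768, -0.36126975,  0.41625074],
       [-0.00378545,  0.75144862,  0.65978075]])}
case top 0.83 [244.4 244.9] [0.4857 0.0146 0.    ]
case scene 0.72 [185.7 297.7] [0.4857 0.008  0.    ]
case scene 0.61 [230.1 244.2] [ 0.7193 -0.0199  0.    ]
groove scene 0.71 [209.  276.2] [0.6092 0.0114 0.006 ]
shelf top 0.91 [183.9 243.9] [0.653  0.0129 0.048 ]
shelf top 0.45 [199.4 116.6] [0.6161 0.3693 0.048 ]
shelf scene 0.86 [206.2 262.9] [ 0.6564 -0.0011  0.048 ]
shelf scene 0.56 [217.8 212. ] [ 0.7657 -0.0881  0.048 ]
platter top 0.8 [193.9 243.8] [0.6284 0.0155 0.006 ]
platter scene 0.95 [215.4 273.6] [0.6344 0.0191 0.006 ]
platter_top scene 0.58 [211.1 270.6] [0.6351 0.0096 0.018 ]
keeper top 0.85 [259.1 357.9] [ 0.4391 -0.3043  0.    ]
keeper scene 0.91 [144.6 219.8] [ 0.4499 -0.3091  0.    ]
tea_box top 0.71 [258.5 151.2] [0.4483 0.2832 0.    ]
tea_box top 0.54 [146.1 209.1] [0.7681 0.1137 0.    ]
tea_box scene 0.97 [213.6 388.2] [ 0.4495  0.2765 -0.    ]
```

View pics/top.png

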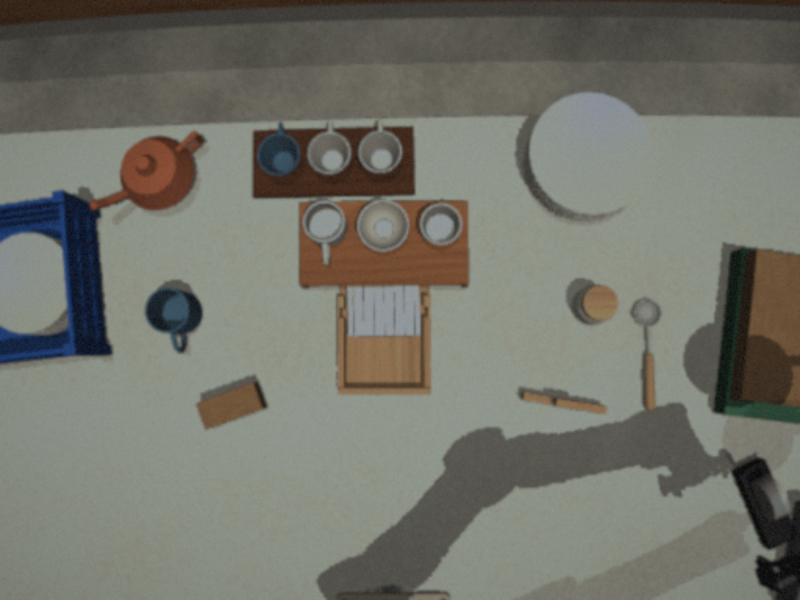

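View pics/scene.png

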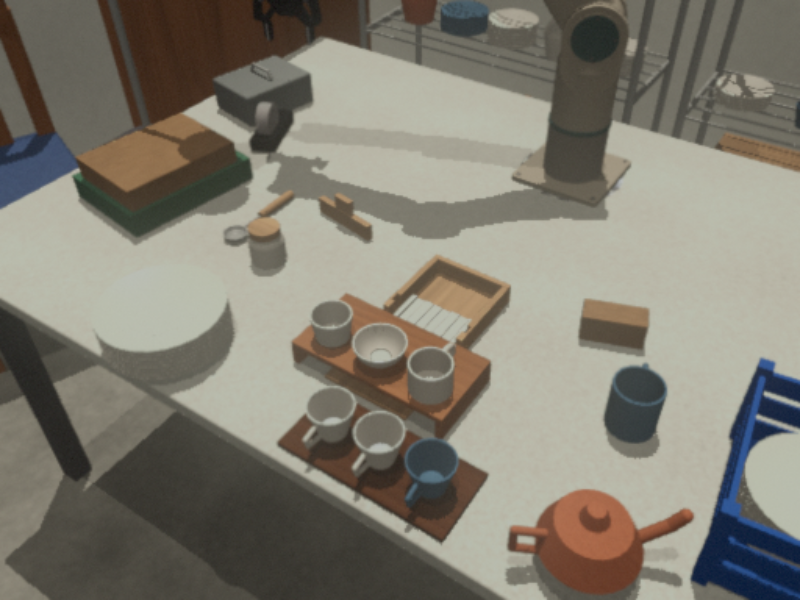

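Top view (800×600): the case spans columns 338–431 and rows 286–393, the platter's front edge is at row 337, and the keeper runs from (520,392) to (606,410). The tea box is at the left. I'll refine these with an enlarged crop.

Run:
```python
from h import *
a=cv2.imread("pics/top.png")
def P(u,v,z): return np.round(onz("top",[v*.64,u*.64],z),4)
for t in [(338,393,.04),(431,392,.04),(300,286,.048),(468,285.5,.048),(346,384,.006),(422,384,.006),(347,337,.02),(422,337,.02),(520,392,.036),(606,410,.036)]: print(t,P(*t))
r=read_camera("top")
c1=cv2.resize(r[175:260,185:305],None,fx=6,fy=6,interpolation=cv2.INTER_CUBIC)
cv2.imwrite("pics/c1.png",c1[:,:720])
m=silhouettes("top","keeper")[0];print(m["score"],m["position"],cv2.minAreaRect(np.argwhere(m["mask"]).astype(np.float32)))
c2=cv2.resize(r[235:275,320:400],None,fx=9,fy=9,interpolation=cv2.INTER_CUBIC);cv2.imwrite("pics/c2.png",c2)
```

```text
(338, 393, 0.04) [0.4684 0.0918 0.04  ]
(431, 392, 0.04) [ 0.4681 -0.0718  0.04  ]
(300, 286, 0.048) [0.6579 0.1564 0.048 ]
(468, 285.5, 0.048) [ 0.6537 -0.1397  0.048 ]
(346, 384, 0.006) [0.4829 0.0806 0.006 ]
(422, 384, 0.006) [ 0.4811 -0.0565  0.006 ]
(347, 337, 0.02) [0.5673 0.0765 0.02  ]
(422, 337, 0.02) [ 0.5653 -0.0577  0.02  ]
(520, 392, 0.036) [ 0.4654 -0.2286  0.036 ]
(606, 410, 0.036) [ 0.4307 -0.3807  0.036 ]
0.88 [258.3, 360.1] ((257.3150939941406, 360.3471374511719), (54.1193962097168, 5.405795574188232), 79.3803482055664)
```

View pics/c1.png

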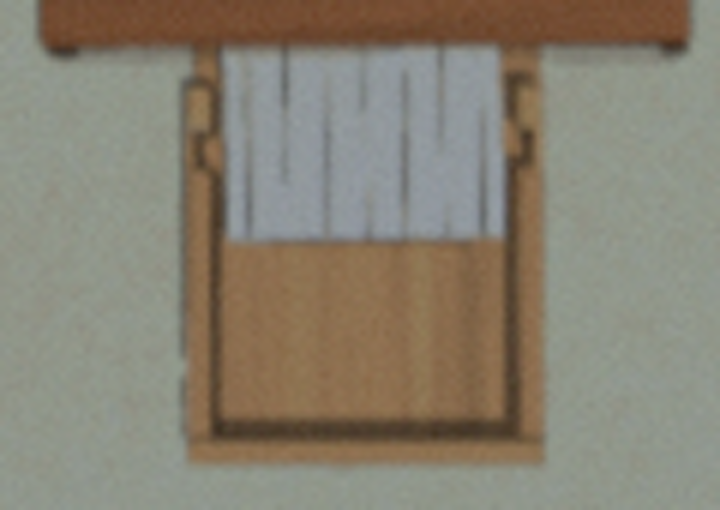

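View pics/c2.png

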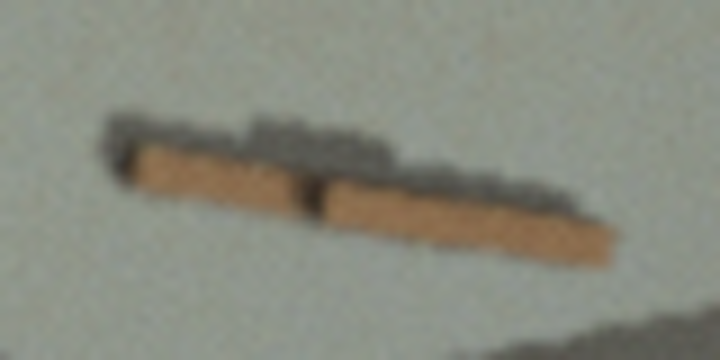

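The crop shows the case square to the view, with its front wall's inner top edge at v≈437. The grooves span v≈127–170 and the platter's front edge is at v≈240. The keeper's top runs from (137,167) to (611,244) in c2.

Run:
```python
from h import *
A=lambda u,v,z: onz("top",[175+(v-2.5)/6,185+(u-2.5)/6],z)
B=lambda u,v,z: onz("top",[235+(v-4)/9,320+(u-4)/9],z)
f=lambda p:np.round(p,4)
print("front",f(A(212,438,.04)),f(A(518,438,.04)))
print("outer L",f(A(189,460,.04)),f(A(187,85,.04)),"R",f(A(544,460,.04)),f(A(541,85,.04)))
print("groove L",f(A(205,170,.04)),f(A(205,132,.04)),"R",f(A(520,166,.04)),f(A(520,124,.04)))
print("shelf",f(A(42,47,.048)),f(A(690,45,.048)))
print("plat",f(A(226,241,.02)),f(A(505,240,.02)))
l,r=B(137,167,.036),B(611,244,.036);d=l-r
print("keeper",f(l),f(r),f((l+r)/2),np.linalg.norm(d),np.degrees(np.arctan2(-d[0],d[1])))
print("tab",f(B(325,196,.068)))
s=observe();print(s["position"],s["eef_rot"])
p=[silhouettes("scene","keeper")[0]["position"]];print(p,onz("scene",p[0],.03))
```

```text
front [0.4791 0.0817 0.04  ] [ 0.4773 -0.0585  0.04  ]
outer L [0.4691 0.0924 0.04  ] [0.6416 0.0915 0.04  ] R [ 0.4671 -0.0702  0.04  ] [ 0.6389 -0.0717  0.04  ]
groove L [0.6022 0.0835 0.04  ] [0.6197 0.0834 0.04  ] R [ 0.6018 -0.0614  0.04  ] [ 0.6211 -0.0617  0.04  ]
shelf [0.6596 0.1575 0.048 ] [ 0.6555 -0.1399  0.048 ]
plat [0.5699 0.076  0.02  ] [ 0.5685 -0.0541  0.02  ]
keeper [ 0.4592 -0.2339  0.036 ] [ 0.4328 -0.3796  0.036 ] [ 0.446  -0.3068  0.036 ] 0.1480366769650818 -10.270230625219494
tab [ 0.4512 -0.2857  0.068 ]
[ 0.22462889 -0.60998097  0.19292334] [[ 9.38413254e-01  3.45514925e-01  4.88545941e-05]
 [ 3.45514926e-01 -9.38413254e-01 -9.73888089e-06]
 [ 4.24808699e-05  2.60190863e-05 -9.99999999e-01]]
[[136.9, 218.9]] [ 0.44952015 -0.31044766  0.03      ]
```

Emit:
jog_arm --commands '[{"twist": [0,0,0.804],"translation": [0.514,0.827,0],"hand": -1},{"twist": [0,0,0.804],"translation": [0.514,0.827,0],"hand": -1},{"twist": [0,0,0.804],"translation": [0.514,0.827,0],"hand": -1},{"twist": [0,0,0.804],"translation": [0.514,0.827,0],"hand": -1},{"twist": [0,0,0.804],"translation": [0.514,0.827,0],"hand": -1}]' --newtons 30

```text
clock: 1.58
position: [0.3568, -0.3984, 0.1933]
eef_rot: [[0.722, 0.692, 0.002], [0.692, -0.722, 0.002], [0.003, -0.0, -1.0]]
wrist_force: [-0.6, -0.8, -0.4]
finger_gap: 0.006
finger_force: 0.0
```

Emit:
jog_arm --commands '[{"twist": [0,0,0.804],"translation": [0.514,0.827,0],"hand": -1},{"twist": [0,0,0.804],"translation": [0.514,0.827,0],"hand": -1},{"twist": [0,0,0.804],"translation": [0.514,0.827,0],"hand": -1},{"twist": [0,0,0.804],"translation": [0.514,0.827,0],"hand": -1},{"twist": [0,0,0.804],"translation": [0.514,0.827,0],"hand": -1}]'

```text
clock: 2.2
position: [0.4845, -0.1922, 0.1932]
eef_rot: [[0.395, 0.919, 0.002], [0.919, -0.395, 0.002], [0.003, 0.001, -1.0]]
wrist_force: [0.5, -0.7, -0.5]
finger_gap: 0.002
finger_force: 0.0
```

Emit:
jog_arm --commands '[{"twist": [0,0,0.804],"translation": [0.514,0.827,0],"hand": -1},{"twist": [0,0,0.804],"translation": [0.514,0.827,0],"hand": -1},{"twist": [0,0,0.804],"translation": [0.514,0.827,0],"hand": -1},{"twist": [0,0,0.804],"translation": [0.514,0.827,0],"hand": -1},{"twist": [0,0,0.804],"translation": [0.514,0.827,0],"hand": -1},{"twist": [0,0,0.804],"translation": [0.514,0.827,0],"hand": -1}]'

```text
clock: 2.95
position: [0.6097, 0.0077, 0.1924]
eef_rot: [[0.014, 1.0, -0.001], [1.0, -0.014, -0.002], [-0.002, -0.001, -1.0]]
wrist_force: [0.2, 0.0, -0.0]
finger_gap: 0.0
finger_force: 0.0
```

Emit:
jog_arm --commands '[{"translation": [0,0,-0.2],"hand": -1},{"translation": [0,0,-0.4],"hand": -1},{"translation": [0,0,-0.55],"hand": -1},{"translation": [0,0,-0.61],"hand": -1},{"translation": [0,0,-0.64],"hand": -1},{"translation": [0,0,-0.64],"hand": -1},{"translation": [0,0,-0.64],"hand": -1}]'

```text
$.commands[0]: bad value
```

Emit:
jog_arm --commands '[{"translation": [0,0,-0.004],"hand": -1},{"translation": [0,0,-0.008],"hand": -1},{"translation": [0,0,-0.012],"hand": -1},{"translation": [0,0,-0.016],"hand": -1},{"translation": [0,0,-0.02],"hand": -1},{"translation": [0,0,-0.024],"hand": -1},{"translation": [0,0,-0.028],"hand": -1},{"translation": [0,0,-0.028],"hand": -1}]'

```text
$.commands[0]: bad value
```

Every row needs a twist.

Emit:
jog_arm --commands '[{"twist": [0,0,0],"translation": [0,0,-0.2],"hand": -1},{"twist": [0,0,0],"translation": [0,0,-0.4],"hand": -1},{"twist": [0,0,0],"translation": [0,0,-0.55],"hand": -1},{"twist": [0,0,0],"translation": [0,0,-0.61],"hand": -1},{"twist": [0,0,0],"translation": [0,0,-0.64],"hand": -1},{"twist": [0,0,0],"translation": [0,0,-0.64],"hand": -1},{"twist": [0,0,0],"translation": [0,0,-0.64],"hand": -1}]'

```text
clock: 3.82
position: [0.6112, 0.0102, 0.0343]
eef_rot: [[0.012, 1.0, 0.002], [1.0, -0.012, 0.0], [0.0, 0.002, -1.0]]
wrist_force: [0.3, -0.2, -0.1]
finger_gap: 0.001
finger_force: 0.0
```

Emit:
jog_arm --commands '[{"twist": [0,0,0],"translation": [0,0,-0.004],"hand": -1},{"twist": [0,0,0],"translation": [0,0,-0.008],"hand": -1},{"twist": [0,0,0],"translation": [0,0,-0.012],"hand": -1},{"twist": [0,0,0],"translation": [0,0,-0.016],"hand": -1},{"twist": [0,0,0],"translation": [0,0,-0.02],"hand": -1},{"twist": [0,0,0],"translation": [0,0,-0.024],"hand": -1},{"twist": [0,0,0],"translation": [0,0,-0.024],"hand": -1}]'

```text
clock: 4.7
position: [0.61, 0.0103, 0.0268]
eef_rot: [[0.012, 1.0, -0.0], [1.0, -0.012, 0.0], [0.0, -0.0, -1.0]]
wrist_force: [-0.2, -0.7, 0.1]
finger_gap: 0.0
finger_force: 0.0
```

Emit:
jog_arm --commands '[{"twist": [0,0,0],"translation": [0,0,-0.004],"hand": -1},{"twist": [0,0,0],"translation": [0,0,-0.008],"hand": -1},{"twist": [0,0,0],"translation": [0,0,-0.011],"hand": -1},{"twist": [0,0,0],"translation": [0,0,-0.014],"hand": -1},{"twist": [0,0,0],"translation": [0,0,-0.014],"hand": -1}]'

```text
clock: 5.32
position: [0.6101, 0.0103, 0.0233]
eef_rot: [[0.012, 1.0, -0.0], [1.0, -0.012, 0.0], [0.0, -0.0, -1.0]]
wrist_force: [-1.0, 0.1, 0.4]
finger_gap: 0.002
finger_force: 0.0
```

Emit:
jog_arm --commands '[{"twist": [0,0,0],"translation": [0,0,-0.001],"hand": -1},{"twist": [0,0,0],"translation": [0,0,-0.002],"hand": -1},{"twist": [0,0,0],"translation": [0,0,-0.003],"hand": -1},{"twist": [0,0,0],"translation": [0,0,-0.003],"hand": -1}]'

```text
clock: 5.82
position: [0.6101, 0.0103, 0.0227]
eef_rot: [[0.012, 1.0, -0.0], [1.0, -0.012, 0.0], [0.0, -0.0, -1.0]]
wrist_force: [-0.7, -0.2, -0.6]
finger_gap: -0.004
finger_force: 0.0
```

Emit:
jog_arm --commands '[{"twist": [0,0,0],"translation": [0,0,-0.001],"hand": -1},{"twist": [0,0,0],"translation": [0,0,-0.002],"hand": -1},{"twist": [0,0,0],"translation": [0,0,-0.003],"hand": -1},{"twist": [0,0,0],"translation": [0,0,-0.003],"hand": -1}]'

```text
clock: 6.32
position: [0.6101, 0.0102, 0.0219]
eef_rot: [[0.012, 1.0, -0.0], [1.0, -0.012, -0.0], [-0.0, -0.0, -1.0]]
wrist_force: [0.2, -0.2, 1.1]
finger_gap: 0.002
finger_force: 0.0
```

Emit:
jog_arm --commands '[{"twist": [0,0,0],"translation": [0,0,-0.001],"hand": -1},{"twist": [0,0,0],"translation": [0,0,-0.002],"hand": -1},{"twist": [0,0,0],"translation": [0,0,-0.002],"hand": -1}]'

```text
clock: 6.7
position: [0.6101, 0.0103, 0.0214]
eef_rot: [[0.012, 1.0, -0.0], [1.0, -0.012, 0.0], [0.0, -0.0, -1.0]]
wrist_force: [0.6, -0.3, 0.1]
finger_gap: -0.001
finger_force: 0.0
```

Emit:
jog_arm --commands '[{"twist": [0,0,0],"translation": [0,0,-0.001],"hand": -1},{"twist": [0,0,0],"translation": [0,0,-0.002],"hand": -1},{"twist": [0,0,0],"translation": [0,0,-0.002],"hand": -1}]'

```text
clock: 7.08
position: [0.6101, 0.0103, 0.0209]
eef_rot: [[0.012, 1.0, -0.0], [1.0, -0.012, 0.0], [0.0, -0.0, -1.0]]
wrist_force: [-0.3, 0.2, 1.0]
finger_gap: -0.003
finger_force: 0.0
```

Emit:
jog_arm --commands '[{"twist": [0,0,0],"translation": [0,0,-0.001],"hand": -1},{"twist": [0,0,0],"translation": [0,0,-0.002],"hand": -1},{"twist": [0,0,0],"translation": [0,0,-0.002],"hand": -1}]'

```text
clock: 7.45
position: [0.6101, 0.0103, 0.0204]
eef_rot: [[0.012, 1.0, -0.0], [1.0, -0.012, 0.0], [0.0, -0.0, -1.0]]
wrist_force: [0.3, 0.7, -0.4]
finger_gap: -0.001
finger_force: 0.0
```

Emit:
jog_arm --commands '[{"twist": [0,0,0],"translation": [0,0,-0.001],"hand": -1},{"twist": [0,0,0],"translation": [0,0,-0.002],"hand": -1},{"twist": [0,0,0],"translation": [0,0,-0.0025],"hand": -1},{"twist": [0,0,0],"translation": [0,0,-0.0025],"hand": -1}]'

```text
clock: 7.95
position: [0.6101, 0.0103, 0.0198]
eef_rot: [[0.012, 1.0, -0.0], [1.0, -0.012, 0.0], [0.0, -0.0, -1.0]]
wrist_force: [0.6, 1.3, -1.0]
finger_gap: -0.004
finger_force: 0.0
```

Emit:
jog_arm --commands '[{"twist": [0,0,0],"translation": [0,0,-0.001],"hand": -1},{"twist": [0,0,0],"translation": [0,0,-0.002],"hand": -1},{"twist": [0,0,0],"translation": [0,0,-0.0025],"hand": -1},{"twist": [0,0,0],"translation": [0,0,-0.0025],"hand": -1}]'

```text
clock: 8.45
position: [0.6101, 0.0103, 0.0192]
eef_rot: [[0.012, 1.0, 0.0], [1.0, -0.012, 0.0], [0.0, 0.0, -1.0]]
wrist_force: [-0.5, -0.1, -0.1]
finger_gap: -0.001
finger_force: 0.0
```

Emit:
jog_arm --commands '[{"twist": [0,0,0],"translation": [0,0,-0.001],"hand": -1},{"twist": [0,0,0],"translation": [0,0,-0.002],"hand": -1},{"twist": [0,0,0],"translation": [0,0,-0.0025],"hand": -1},{"twist": [0,0,0],"translation": [0,0,-0.0025],"hand": -1}]'

```text
clock: 8.95
position: [0.6101, 0.0103, 0.0185]
eef_rot: [[0.012, 1.0, -0.0], [1.0, -0.012, 0.0], [0.0, -0.0, -1.0]]
wrist_force: [1.0, 0.8, 0.0]
finger_gap: 0.004
finger_force: 0.0
```

Emit:
jog_arm --commands '[{"twist": [0,0,0],"translation": [0,0,-0.001],"hand": -1},{"twist": [0,0,0],"translation": [0,0,-0.002],"hand": -1},{"twist": [0,0,0],"translation": [0,0,-0.0025],"hand": -1},{"twist": [0,0,0],"translation": [0,0,-0.0025],"hand": -1}]'

```text
clock: 9.45
position: [0.6101, 0.0103, 0.0179]
eef_rot: [[0.012, 1.0, 0.0], [1.0, -0.012, 0.0], [0.0, 0.0, -1.0]]
wrist_force: [-1.1, -0.5, 0.4]
finger_gap: -0.0
finger_force: 0.0
```

Emit:
jog_arm --commands '[{"twist": [0,0,0],"translation": [0,0,-0.001],"hand": -1},{"twist": [0,0,0],"translation": [0,0,-0.002],"hand": -1},{"twist": [0,0,0],"translation": [0,0,-0.0025],"hand": -1},{"twist": [0,0,0],"translation": [0,0,-0.0025],"hand": -1}]'

```text
clock: 9.95
position: [0.6101, 0.0103, 0.0173]
eef_rot: [[0.012, 1.0, 0.0], [1.0, -0.012, 0.0], [0.0, 0.0, -1.0]]
wrist_force: [0.6, 0.2, -0.2]
finger_gap: -0.001
finger_force: 0.0
```

Run:
```python
from h import *
r=read_camera("top");s=read_camera("scene")
a=cv2.resize(r[165:250,190:300],None,fx=5,fy=5,interpolation=cv2.INTER_CUBIC)[:,:400]
b=cv2.resize(s[150:245,225:325],None,fx=4,fy=4,interpolation=cv2.INTER_CUBIC)
b=cv2.copyMakeBorder(b,0,a.shape[0]-b.shape[0],0,0,cv2.BORDER_CONSTANT)
cv2.imwrite("pics/d.png",np.hstack([a,b]))
print(proj("scene",[.61,.0103,.0173]))
```

```text
[np.float64(206.0855340465751), np.float64(275.72914918561884)]
```

View pics/d.png

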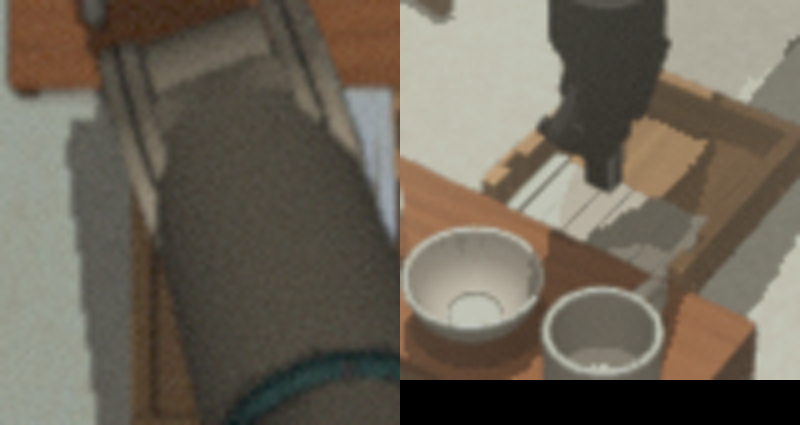

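The finger tip in the scene view sits at about row 197, where I'd predict row 206. I'll zoom in with projected tool points marked to check whether it really is higher.

Run:
```python
from h import *
s=read_camera("scene")
f=10;r0,c0=175,240
b=cv2.resize(s[r0:r0+60,c0:c0+75],None,fx=f,fy=f,interpolation=cv2.INTER_CUBIC)
def dot(P,col):
    q=proj("scene",P);cv2.circle(b,(int((q[1]-c0+.5)*f),int((q[0]-r0+.5)*f)),4,col,-1)
for k in range(8): dot([.6101,.0103,.0173+.01*k],(0,0,255))
for x in(.602,.620):
  for y in(.081,-.059): dot([x,y,.04],(0,255,0))
dot([.657,.0095,.048],(255,0,0))
for y in(.076,-.054): dot([.569,y,.021],(255,0,255))
cv2.imwrite("pics/e.png",b)
o=observe();print(o["position"],o["wrist_force"],o["finger_gap"])
```

```text
[0.61011836 0.01025872 0.01726949] [-0.27201046 -0.33736001  0.879917  ] 0.004355796682195015
```

View pics/e.png

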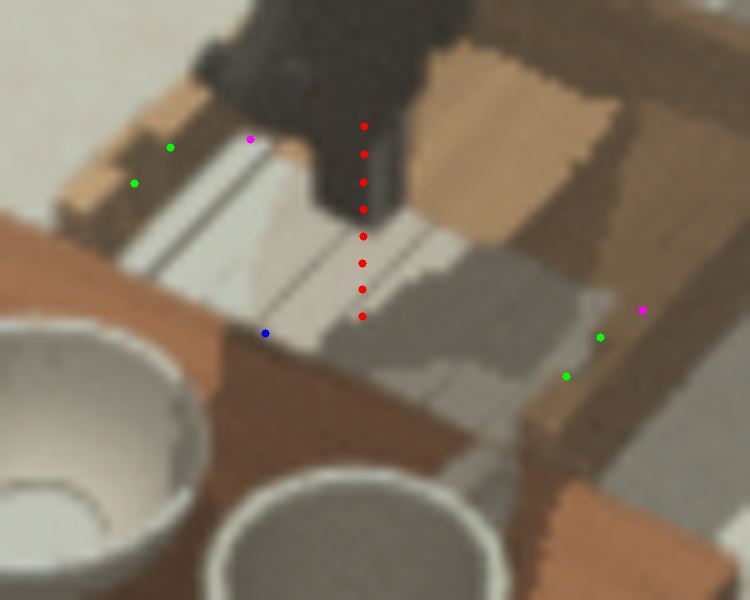

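The drawn tool points put the fingertip about 35 mm above the reported TCP. I'll check this against the start picture, where the TCP was also known.

Run:
```python
from h import *
for c in("top","scene"): print(c,np.array(proj(c,[.2246,-.61,.193]))*1.5625, np.array(proj(c,[.2246,-.61,.233]))*1.5625)
a=cv2.imread("pics/scene.png")[60:180,200:360];b=cv2.imread("pics/top.png")[430:600,660:800]
for im,c,o in((a,"scene",(60,200)),(b,"top",(430,660))):
  for z in(.193,.203,.213,.223,.233):
    q=np.array(proj(c,[.2246,-.61,z]))*1.5625-o;cv2.circle(im,(int(q[1]),int(q[0])),1,(0,0,255),-1)
a=cv2.resize(a,None,fx=2.5,fy=2.5);b=cv2.resize(b,None,fx=2.5,fy=2.5)
a=cv2.copyMakeBorder(a,0,425-300,0,0,cv2.BORDER_CONSTANT)
cv2.imwrite("pics/f.png",np.hstack([a,b]))
```

```text
top [542.05754981 772.27578665] [548.00337505 783.78093542]
scene [ 63.28666333 292.31153146] [ 46.05891567 290.21816894]
```

View pics/f.png

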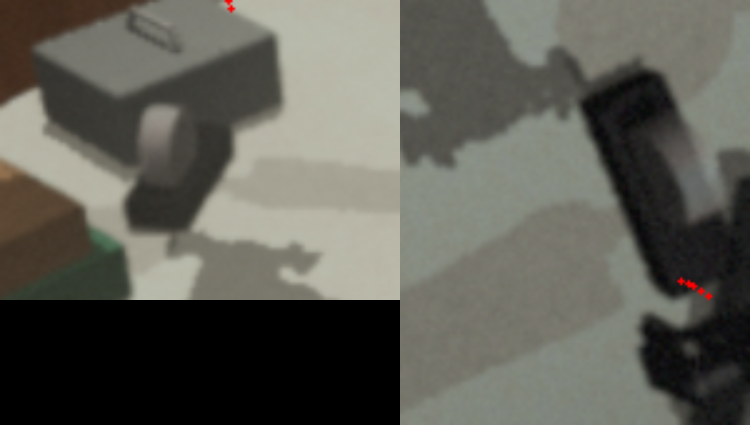

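The finger clearly hangs above the platter and the force is zero, so the true tip seems higher than reported. I'll keep creeping down while watching the force.

Emit:
jog_arm --commands '[{"twist": [0,0,0],"translation": [0,0,-0.003],"hand": -1},{"twist": [0,0,0],"translation": [0,0,-0.006],"hand": -1},{"twist": [0,0,0],"translation": [0,0,-0.009],"hand": -1},{"twist": [0,0,0],"translation": [0,0,-0.012],"hand": -1},{"twist": [0,0,0],"translation": [0,0,-0.012],"hand": -1}]'

```text
clock: 10.72
position: [0.6101, 0.0103, 0.0142]
eef_rot: [[0.012, 1.0, -0.0], [1.0, -0.012, -0.0], [-0.0, -0.0, -1.0]]
wrist_force: [-0.6, 0.4, -0.2]
finger_gap: 0.003
finger_force: 0.0
```

Emit:
jog_arm --commands '[{"twist": [0,0,0],"translation": [0,0,-0.004],"hand": -1},{"twist": [0,0,0],"translation": [0,0,-0.008],"hand": -1},{"twist": [0,0,0],"translation": [0,0,-0.012],"hand": -1},{"twist": [0,0,0],"translation": [0,0,-0.016],"hand": -1},{"twist": [0,0,0],"translation": [0,0,-0.02],"hand": -1},{"twist": [0,0,0],"translation": [0,0,-0.024],"hand": -1},{"twist": [0,0,0],"translation": [0,0,-0.024],"hand": -1}]'

```text
clock: 11.6
position: [0.6101, 0.0103, 0.0082]
eef_rot: [[0.012, 1.0, -0.0], [1.0, -0.012, 0.0], [0.0, -0.0, -1.0]]
wrist_force: [0.1, -0.5, 0.1]
finger_gap: -0.0
finger_force: 0.0
```

Run:
```python
from h import *
o=observe();print(o["position"],o["wrist_force"])
s=read_camera("scene");t=read_camera("top")
f=6;r0,c0=150,235
b=cv2.resize(s[r0:r0+80,c0:c0+70],None,fx=f,fy=f,interpolation=cv2.INTER_CUBIC)
for k in range(8):
    q=proj("scene",o["position"]+np.array([0,0,.01*k]));cv2.circle(b,(int((q[1]-c0+.5)*f),int((q[0]-r0+.5)*f)),3,(0,0,255),-1)
r0,c0=140,205;g=5
a=cv2.resize(t[r0:r0+96,c0:c0+70],None,fx=g,fy=g,interpolation=cv2.INTER_CUBIC)
for k in range(0,9):
    q=proj("top",o["position"]+np.array([0,0,.05*k]));cv2.circle(a,(int((q[1]-c0+.5)*g),int((q[0]-r0+.5)*g)),3,(0,0,255),-1)
cv2.imwrite("pics/g.png",np.hstack([b,a]))
```

```text
[0.6100617  0.01030304 0.00821346] [ 0.09477488 -0.52765623  0.09859695]
```

View pics/g.png

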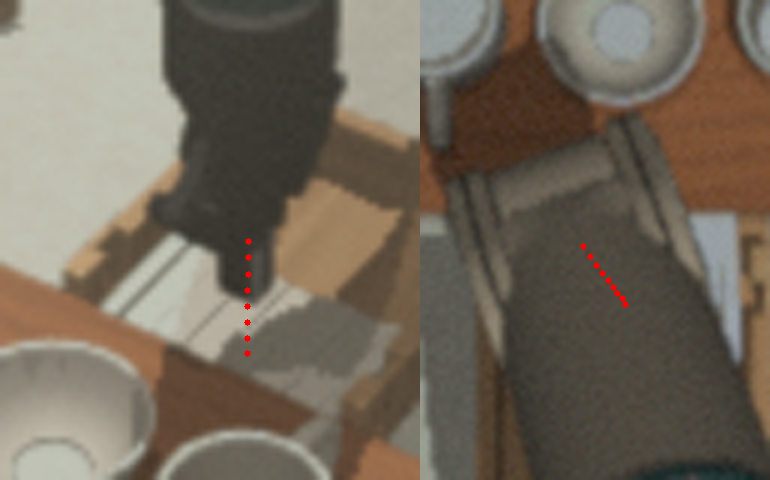

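The tip is still about 33 mm above its reported position, at a true height of about 41 mm, so roughly 20 mm remains to the platter. I'll go down 11 mm.

Emit:
jog_arm --commands '[{"twist": [0,0,0],"translation": [0,0,-0.004],"hand": -1},{"twist": [0,0,0],"translation": [0,0,-0.008],"hand": -1},{"twist": [0,0,0],"translation": [0,0,-0.012],"hand": -1},{"twist": [0,0,0],"translation": [0,0,-0.016],"hand": -1},{"twist": [0,0,0],"translation": [0,0,-0.02],"hand": -1},{"twist": [0,0,0],"translation": [0,0,-0.024],"hand": -1},{"twist": [0,0,0],"translation": [0,0,-0.028],"hand": -1},{"twist": [0,0,0],"translation": [0,0,-0.032],"hand": -1},{"twist": [0,0,0],"translation": [0,0,-0.036],"hand": -1},{"twist": [0,0,0],"translation": [0,0,-0.04],"hand": -1},{"twist": [0,0,0],"translation": [0,0,-0.044],"hand": -1},{"twist": [0,0,0],"translation": [0,0,-0.044],"hand": -1}]'

```text
clock: 13.2
position: [0.61, 0.0103, -0.0028]
eef_rot: [[0.012, 1.0, -0.0], [1.0, -0.012, 0.0], [0.0, -0.0, -1.0]]
wrist_force: [-0.1, -0.0, 0.8]
finger_gap: 0.001
finger_force: 0.0
```

Run:
```python
from h import *
o=observe();s=read_camera("scene").astype(int).max(2)
q=proj("scene",o["position"]);c=int(round(q[1]));print(q)
for k in (c-2,c,c+2): print(k,s[188:216,k])
for z in (.02,.025,.03,.035): print(z,proj("scene",[.6101,.0103,z]))
```

```text
[np.float64(211.29544414709395), np.float64(275.65805992554425)]
274 [ 58  57  56  55  56  54  57  54  53  56  56  57  54  62 106 166 130 107
 103 102 102 103 102 103  95  92  94  97]
276 [ 57  53  55  57  55  56  58  61  61  60  61  62  57  62  74 104 100 102
 104 102 102 103 103 101  99  95  91  96]
278 [ 55  55  54  56  56  54  66  75  77  77  76  76  77  82  95  96 102 103
 103 104 101 101  99 106 128 117  99  90]
0.02 [np.float64(205.40024959174258), np.float64(275.71817501642045)]
0.025 [np.float64(204.087686958111), np.float64(275.7339433724597)]
0.03 [np.float64(202.76875350570654), np.float64(275.74979729394323)]
0.035 [np.float64(201.44339896596986), np.float64(275.765737518199)]
```

Emit:
jog_arm --commands '[{"twist": [0,0,0],"translation": [0,0,-0.004],"hand": -1},{"twist": [0,0,0],"translation": [0,0,-0.008],"hand": -1},{"twist": [0,0,0],"translation": [0,0,-0.012],"hand": -1},{"twist": [0,0,0],"translation": [0,0,-0.016],"hand": -1},{"twist": [0,0,0],"translation": [0,0,-0.02],"hand": -1},{"twist": [0,0,0],"translation": [0,0,-0.024],"hand": -1},{"twist": [0,0,0],"translation": [0,0,-0.024],"hand": -1}]'

```text
clock: 14.12
position: [0.61, 0.0103, -0.0088]
eef_rot: [[0.012, 1.0, -0.0], [1.0, -0.012, 0.0], [-0.0, -0.0, -1.0]]
wrist_force: [0.9, 1.0, -0.4]
finger_gap: 0.002
finger_force: 0.0
```

Run:
```python
from h import *
o=observe();s=read_camera("scene").astype(int).max(2)
for k in (274,276,278): print(k,s[196:212,k])
print(o["wrist_force"])
```

```text
274 [ 57  55  55  54  52  53  53  63  97 104 103 102 102 102 103 101]
276 [ 58  61  57  59  58  58  60  62  73  94 101 102 102 104 102 101]
278 [ 74  76  78  79  75  77  74  82  91  99 103 101 102 102 100 106]
[ 0.88167612  0.99681455 -0.44896808]
```

Emit:
jog_arm --commands '[{"twist": [0,0,0],"translation": [0,0,-0.002],"hand": -1},{"twist": [0,0,0],"translation": [0,0,-0.004],"hand": -1},{"twist": [0,0,0],"translation": [0,0,-0.004],"hand": -1}]'

```text
clock: 14.55
position: [0.6101, 0.0103, -0.0098]
eef_rot: [[0.012, 1.0, -0.0], [1.0, -0.012, 0.0], [0.0, -0.0, -1.0]]
wrist_force: [-0.0, 0.2, 0.1]
finger_gap: 0.001
finger_force: 0.0
```

Emit:
jog_arm --commands '[{"twist": [0,0,0],"translation": [0,0,-0.002],"hand": -1},{"twist": [0,0,0],"translation": [0,0,-0.004],"hand": -1},{"twist": [0,0,0],"translation": [0,0,-0.004],"hand": -1}]'

```text
clock: 14.92
position: [0.6101, 0.0103, -0.0108]
eef_rot: [[0.012, 1.0, -0.0], [1.0, -0.012, 0.0], [0.0, -0.0, -1.0]]
wrist_force: [0.5, -0.5, 0.0]
finger_gap: -0.003
finger_force: 0.0
```

Emit:
jog_arm --commands '[{"twist": [0,0,0],"translation": [0,0,-0.002],"hand": -1},{"twist": [0,0,0],"translation": [0,0,-0.004],"hand": -1},{"twist": [0,0,0],"translation": [0,0,-0.004],"hand": -1}]'

```text
clock: 15.3
position: [0.6101, 0.0103, -0.0118]
eef_rot: [[0.012, 1.0, -0.0], [1.0, -0.012, 0.0], [0.0, -0.0, -1.0]]
wrist_force: [-0.0, -0.5, -1.0]
finger_gap: 0.001
finger_force: 0.0
```

Emit:
jog_arm --commands '[{"twist": [0,0,0],"translation": [0,0,-0.002],"hand": -1},{"twist": [0,0,0],"translation": [0,0,-0.004],"hand": -1},{"twist": [0,0,0],"translation": [0,0,-0.004],"hand": -1}]'

```text
clock: 15.68
position: [0.6101, 0.0103, -0.0128]
eef_rot: [[0.012, 1.0, -0.0], [1.0, -0.012, 0.0], [0.0, -0.0, -1.0]]
wrist_force: [-0.5, 0.9, -0.1]
finger_gap: 0.002
finger_force: 0.0
```

Emit:
jog_arm --commands '[{"twist": [0,0,0],"translation": [0,0,-0.002],"hand": -1},{"twist": [0,0,0],"translation": [0,0,-0.004],"hand": -1},{"twist": [0,0,0],"translation": [0,0,-0.004],"hand": -1}]'

```text
clock: 16.05
position: [0.6101, 0.0103, -0.0137]
eef_rot: [[0.012, 1.0, -0.0], [1.0, -0.012, 0.0], [0.0, -0.0, -1.0]]
wrist_force: [0.1, 0.1, -0.0]
finger_gap: -0.0
finger_force: 0.0
```

Emit:
jog_arm --commands '[{"twist": [0,0,0],"translation": [0,0,-0.002],"hand": -1},{"twist": [0,0,0],"translation": [0,0,-0.004],"hand": -1},{"twist": [0,0,0],"translation": [0,0,-0.004],"hand": -1}]'

```text
clock: 16.42
position: [0.6101, 0.0103, -0.0148]
eef_rot: [[0.012, 1.0, -0.0], [1.0, -0.012, 0.0], [0.0, -0.0, -1.0]]
wrist_force: [0.1, -0.5, 0.5]
finger_gap: 0.001
finger_force: 0.0
```

Emit:
jog_arm --commands '[{"twist": [0,0,0],"translation": [0,0,-0.002],"hand": -1},{"twist": [0,0,0],"translation": [0,0,-0.004],"hand": -1},{"twist": [0,0,0],"translation": [0,0,-0.004],"hand": -1}]'

```text
clock: 16.8
position: [0.6101, 0.0103, -0.0158]
eef_rot: [[0.012, 1.0, -0.0], [1.0, -0.012, 0.0], [0.0, -0.0, -1.0]]
wrist_force: [0.2, -0.6, 0.1]
finger_gap: -0.006
finger_force: 0.0
```

Emit:
jog_arm --commands '[{"twist": [0,0,0],"translation": [0,0,-0.002],"hand": -1},{"twist": [0,0,0],"translation": [0,0,-0.004],"hand": -1},{"twist": [0,0,0],"translation": [0,0,-0.004],"hand": -1}]'

```text
clock: 17.18
position: [0.6101, 0.0103, -0.0168]
eef_rot: [[0.012, 1.0, -0.0], [1.0, -0.012, 0.0], [0.0, -0.0, -1.0]]
wrist_force: [0.6, 0.2, -0.1]
finger_gap: 0.002
finger_force: 0.0
```

Run:
```python
from h import *
o=observe();s=read_camera("scene")
print(o["wrist_force"],o["position"])
f=10;r0,c0=180,245
cv2.imwrite("pics/i.png",cv2.resize(s[r0:r0+50,c0:c0+60],None,fx=f,fy=f,interpolation=cv2.INTER_CUBIC))
```

```text
[ 0.59970221  0.23167391 -0.13864544] [ 0.61007914  0.01027811 -0.01676566]
```

View pics/i.png

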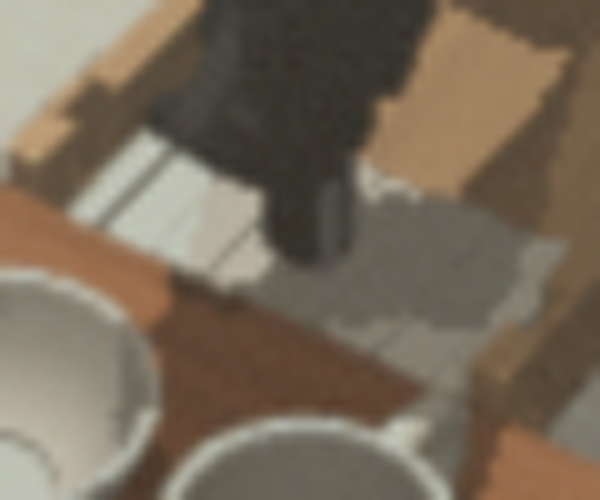

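The fingertip is at row ≈206, which should be very near the surface.

Emit:
jog_arm --commands '[{"twist": [0,0,0],"translation": [0,0,-0.002],"hand": -1},{"twist": [0,0,0],"translation": [0,0,-0.003],"hand": -1},{"twist": [0,0,0],"translation": [0,0,-0.003],"hand": -1}]'

```text
clock: 17.6
position: [0.6101, 0.0103, -0.0175]
eef_rot: [[0.012, 1.0, -0.0], [1.0, -0.012, -0.0], [-0.0, -0.0, -1.0]]
wrist_force: [0.2, 0.0, -0.1]
finger_gap: -0.001
finger_force: 0.0
```

Emit:
jog_arm --commands '[{"twist": [0,0,0],"translation": [0,0,-0.002],"hand": -1},{"twist": [0,0,0],"translation": [0,0,-0.003],"hand": -1},{"twist": [0,0,0],"translation": [0,0,-0.003],"hand": -1}]'

```text
clock: 17.98
position: [0.6101, 0.0103, -0.0182]
eef_rot: [[0.012, 1.0, -0.0], [1.0, -0.012, 0.0], [0.0, -0.0, -1.0]]
wrist_force: [0.0, -0.2, -0.4]
finger_gap: 0.001
finger_force: 0.0
```

Emit:
jog_arm --commands '[{"twist": [0,0,0],"translation": [0,0,-0.002],"hand": -1},{"twist": [0,0,0],"translation": [0,0,-0.003],"hand": -1},{"twist": [0,0,0],"translation": [0,0,-0.003],"hand": -1}]'

```text
clock: 18.35
position: [0.6102, 0.0103, -0.0183]
eef_rot: [[0.012, 1.0, 0.0], [1.0, -0.012, -0.0], [-0.0, 0.0, -1.0]]
wrist_force: [-2.4, -0.5, 5.9]
finger_gap: 0.004
finger_force: 2.9
```

Contact at a reported z of −0.0183, so the true tip is about 38 mm above the reported one. I'll raise the force now.

Emit:
jog_arm --commands '[{"twist": [0,0,0],"translation": [0,0,-0.001],"hand": -1},{"twist": [0,0,0],"translation": [0,0,-0.002],"hand": -1},{"twist": [0,0,0],"translation": [0,0,-0.002],"hand": -1}]'

```text
clock: 18.73
position: [0.6102, 0.0103, -0.0183]
eef_rot: [[0.012, 1.0, 0.0], [1.0, -0.012, -0.0], [-0.0, 0.0, -1.0]]
wrist_force: [-2.1, 0.7, 9.8]
finger_gap: -0.002
finger_force: 4.6
```

Emit:
jog_arm --commands '[{"twist": [0,0,0],"translation": [0,0,-0.0015],"hand": -1},{"twist": [0,0,0],"translation": [0,0,-0.003],"hand": -1},{"twist": [0,0,0],"translation": [0,0,-0.003],"hand": -1}]'

```text
clock: 19.1
position: [0.6102, 0.0103, -0.0184]
eef_rot: [[0.012, 1.0, 0.0], [1.0, -0.012, -0.0], [-0.0, 0.0, -1.0]]
wrist_force: [-4.6, 0.3, 15.0]
finger_gap: -0.001
finger_force: 7.2
```

Emit:
jog_arm --commands '[{"twist": [0,0,0],"translation": [-0.006,0,0],"hand": -1},{"twist": [0,0,0],"translation": [-0.016,0,0],"hand": -1},{"twist": [0,0,0],"translation": [-0.028,0,0],"hand": -1},{"twist": [0,0,0],"translation": [-0.04,0.0005,0],"hand": -1}]'

```text
clock: 19.6
position: [0.605, 0.0108, -0.0183]
eef_rot: [[0.012, 1.0, 0.009], [1.0, -0.012, 0.001], [0.001, 0.009, -1.0]]
wrist_force: [4.4, 0.1, 6.2]
finger_gap: 0.003
finger_force: 2.8
```

```bash
cat > fr.py <<'E'
from h import *
# platter front edge: rear-most wood->white transition in top picture along y=.035/.055 lines
t=read_camera("top").astype(int)
for y in (-.045,-.035,.055,.068):
    v=[]
    for x in np.arange(.485,.66,.002):
        q=proj("top",[x,y,.02]);p=t[int(round(q[0])),int(round(q[1]))];v.append(p[0]-p[2])
    v=np.array(v);i=np.where(v>-5)[0]
    print(y,np.arange(.485,.66,.002)[i[:3]],"".join("#" if k>-5 else "." for k in v))
print(observe()["wrist_force"],observe()["position"])
E
python3 fr.py
```

```text
-0.045 [0.515 0.517 0.519] ...............######...........................#######################################.
-0.035 [0.517 0.519 0.521] ................#######........................................########################.
0.055 [] ........................................................................................
0.068 [] ........................................................................................
[ 3.67484232 -0.51015077  5.74945088] [ 0.60452807  0.01079207 -0.01830857]
```

Emit:
jog_arm --commands '[{"twist": [0,0,0],"translation": [0,0,-0.002],"hand": -1},{"twist": [0,0,0],"translation": [0,0,-0.003],"hand": -1},{"twist": [0,0,0],"translation": [0,0,-0.003],"hand": -1}]'

```text
clock: 20.02
position: [0.6045, 0.0108, -0.0184]
eef_rot: [[0.012, 1.0, 0.008], [1.0, -0.012, 0.001], [0.001, 0.008, -1.0]]
wrist_force: [2.1, 0.5, 11.9]
finger_gap: 0.002
finger_force: 6.0
```

Emit:
jog_arm --commands '[{"twist": [0,0,0],"translation": [0,0,-0.0015],"hand": -1},{"twist": [0,0,0],"translation": [0,0,-0.003],"hand": -1},{"twist": [0,0,0],"translation": [-0.008,0,-0.003],"hand": -1},{"twist": [0,0,0],"translation": [-0.02,0,-0.0035],"hand": -1}]'

```text
clock: 20.52
position: [0.6032, 0.011, -0.0184]
eef_rot: [[0.012, 1.0, 0.015], [1.0, -0.012, 0.002], [0.002, 0.015, -1.0]]
wrist_force: [7.7, -0.2, 11.6]
finger_gap: -0.002
finger_force: 5.9
```

Emit:
jog_arm --commands '[{"twist": [0,0,0],"translation": [-0.004,0,-0.0015],"hand": -1},{"twist": [0,0,0],"translation": [-0.012,0,-0.003],"hand": -1},{"twist": [0,0,0],"translation": [-0.02,0,-0.004],"hand": -1}]'

```text
clock: 20.9
position: [0.6005, 0.0113, -0.0184]
eef_rot: [[0.012, 1.0, 0.019], [1.0, -0.012, 0.002], [0.002, 0.019, -1.0]]
wrist_force: [9.5, -0.6, 15.7]
finger_gap: 0.001
finger_force: 8.0
```

Emit:
jog_arm --commands '[{"twist": [0,0,0],"translation": [-0.008,0,0],"hand": -1},{"twist": [0,0,0],"translation": [-0.016,0,0],"hand": -1},{"twist": [0,0,0],"translation": [-0.024,0,0],"hand": -1},{"twist": [0,0,0],"translation": [-0.032,0,0],"hand": -1},{"twist": [0,0,0],"translation": [-0.04,0,0],"hand": -1}]'

```text
clock: 21.52
position: [0.5907, 0.0116, -0.0184]
eef_rot: [[0.012, 1.0, 0.02], [1.0, -0.012, 0.003], [0.003, 0.02, -1.0]]
wrist_force: [8.6, -0.8, 16.1]
finger_gap: -0.004
finger_force: 7.9
```

```bash
python3 fr.py
python3 - <<'E'
from h import *
for m in mark_of("top","platter")[:1]+mark_of("top","platter_top")[:1]: print(m, onz("top",m["position"],.006))
E
```

```text
-0.045 [0.495 0.497 0.499] .....########......................###################################################..
-0.035 [0.497 0.499 0.501] ......#########..............................##.#..###################################..
0.055 [] ........................................................................................
0.068 [] ........................................................................................
[ 8.13165339 -0.29770998 15.85405604] [ 0.59037581  0.01162322 -0.01845156]
{'position': [202.3, 247.1], 'score': 0.93} [0.60449641 0.00647065 0.006     ]
{'position': [195.6, 248.6], 'score': 0.86} [0.62340598 0.00196665 0.006     ]
```

The platter follows at about 16 N. I'll keep drawing.

Emit:
jog_arm --commands '[{"twist": [0,0,0],"translation": [-0.008,0,0],"hand": -1},{"twist": [0,0,0],"translation": [-0.018,0,0],"hand": -1},{"twist": [0,0,0],"translation": [-0.028,0,0],"hand": -1},{"twist": [0,0,0],"translation": [-0.038,0,0],"hand": -1},{"twist": [0,0,0],"translation": [-0.048,0.001,0],"hand": -1},{"twist": [0,0,0],"translation": [-0.058,0.001,0],"hand": -1},{"twist": [0,0,0],"translation": [-0.068,0.001,0],"hand": -1},{"twist": [0,0,0],"translation": [-0.078,0.001,0],"hand": -1}]'

```text
clock: 22.68
position: [0.5718, 0.012, -0.0185]
eef_rot: [[0.012, 1.0, 0.021], [1.0, -0.012, 0.003], [0.003, 0.021, -1.0]]
wrist_force: [10.0, -0.1, 16.8]
finger_gap: 0.001
finger_force: 8.5
```

Emit:
jog_arm --commands '[{"twist": [0,0,0],"translation": [-0.01,0,0],"hand": -1},{"twist": [0,0,0],"translation": [-0.02,0,0],"hand": -1},{"twist": [0,0,0],"translation": [-0.03,0,0],"hand": -1},{"twist": [0,0,0],"translation": [-0.04,0,0],"hand": -1},{"twist": [0,0,0],"translation": [-0.05,0.001,0],"hand": -1},{"twist": [0,0,0],"translation": [-0.06,0.001,0],"hand": -1},{"twist": [0,0,0],"translation": [-0.07,0.001,0],"hand": -1},{"twist": [0,0,0],"translation": [-0.08,0.001,0],"hand": -1}]'

```text
clock: 23.68
position: [0.5523, 0.0124, -0.0185]
eef_rot: [[0.012, 1.0, 0.022], [1.0, -0.012, 0.003], [0.003, 0.022, -1.0]]
wrist_force: [9.5, -0.0, 17.9]
finger_gap: 0.001
finger_force: 9.1
```

Emit:
jog_arm --commands '[{"twist": [0,0,0],"translation": [-0.01,0,0],"hand": -1},{"twist": [0,0,0],"translation": [-0.02,0,0],"hand": -1},{"twist": [0,0,0],"translation": [-0.03,0,0],"hand": -1},{"twist": [0,0,0],"translation": [-0.04,0,0],"hand": -1},{"twist": [0,0,0],"translation": [-0.05,0.001,0],"hand": -1},{"twist": [0,0,0],"translation": [-0.06,0.001,0],"hand": -1}]'

```text
clock: 24.42
position: [0.5379, 0.0127, -0.0185]
eef_rot: [[0.012, 1.0, 0.023], [1.0, -0.012, 0.003], [0.004, 0.022, -1.0]]
wrist_force: [10.0, -0.3, 19.2]
finger_gap: -0.001
finger_force: 9.7
```

```bash
python3 fr.py
python3 - <<'E'
from h import *
for m in mark_of("top","platter")[:1]: print(m, onz("top",m["position"],.006))
E
```

```text
-0.045 [0.503 0.505 0.507] .........###########################################################....................
-0.035 [0.519 0.521 0.523] .................####################################################...................
0.055 [] ........................................................................................
0.068 [] ........................................................................................
[10.14578814  0.36893889 19.6593579 ] [ 0.53739316  0.01266479 -0.01849291]
{'position': [217.0, 246.4], 'score': 0.82} [0.56298274 0.00901654 0.006     ]
```

Emit:
jog_arm --commands '[{"twist": [0,0,0],"translation": [-0.01,0,0.001],"hand": -1},{"twist": [0,0,0],"translation": [-0.02,0,0.0015],"hand": -1},{"twist": [0,0,0],"translation": [-0.03,0,0.002],"hand": -1},{"twist": [0,0,0],"translation": [-0.04,0,0.002],"hand": -1},{"twist": [0,0,0],"translation": [-0.05,0.001,0.002],"hand": -1},{"twist": [0,0,0],"translation": [-0.06,0.001,0.002],"hand": -1},{"twist": [0,0,0],"translation": [-0.07,0.001,0.002],"hand": -1}]'

```text
clock: 25.4
position: [0.5197, 0.013, -0.0185]
eef_rot: [[0.012, 1.0, 0.021], [1.0, -0.012, 0.003], [0.004, 0.021, -1.0]]
wrist_force: [9.5, 0.3, 18.7]
finger_gap: -0.002
finger_force: 9.2
```

Emit:
jog_arm --commands '[{"twist": [0,0,0],"translation": [-0.006,0,0.001],"hand": -1},{"twist": [0,0,0],"translation": [-0.014,0,0.0015],"hand": -1},{"twist": [0,0,0],"translation": [-0.022,0,0.002],"hand": -1},{"twist": [0,0,0],"translation": [-0.03,0,0.002],"hand": -1},{"twist": [0,0,0],"translation": [-0.038,0,0.002],"hand": -1}]'

```text
clock: 26.02
position: [0.5101, 0.0131, -0.0185]
eef_rot: [[0.012, 1.0, 0.021], [1.0, -0.012, 0.004], [0.004, 0.021, -1.0]]
wrist_force: [11.6, 0.3, 13.7]
finger_gap: 0.003
finger_force: 7.3
```

```bash
sed -i 's/arange(.485/arange(.465/g' fr.py; python3 fr.py
```

```text
-0.045 [0.481 0.483 0.485] ........#########################################################.................................
-0.035 [0.483 0.485 0.487] .........#########################################################................................
0.055 [] ..................................................................................................
0.068 [0.473 0.475 0.501] ....##............##..............................................................................
[10.11824409  0.07915789 15.36210589] [ 0.50972374  0.01306596 -0.018463  ]
```

Emit:
jog_arm --commands '[{"twist": [0,0,0],"translation": [-0.008,0,0],"hand": -1},{"twist": [0,0,0],"translation": [-0.016,0,0],"hand": -1},{"twist": [0,0,0],"translation": [-0.024,0,0],"hand": -1},{"twist": [0,0,0],"translation": [-0.03,0,0],"hand": -1}]'

```text
clock: 26.58
position: [0.5029, 0.0132, -0.0185]
eef_rot: [[0.012, 1.0, 0.021], [1.0, -0.012, 0.004], [0.004, 0.021, -1.0]]
wrist_force: [11.3, -0.4, 15.6]
finger_gap: -0.0
finger_force: 7.6
```

```bash
python3 fr.py
```

```text
-0.045 [0.481 0.483 0.485] ........##########################################################................................
-0.035 [0.479 0.481 0.483] .......##########################################################.................................
0.055 [0.509 0.511] ......................##..........................................................................
0.068 [] ..................................................................................................
[10.96836874 -0.06291742 15.09115956] [ 0.50276136  0.01323152 -0.01846194]
```

It's home: the rear edge at x≈0.597 stayed put while the finger slipped 7 mm. I'll lift off now.

Emit:
jog_arm --commands '[{"twist": [0,0,0],"translation": [0,0,0.02],"hand": -1},{"twist": [0,0,0],"translation": [0,0,0.1],"hand": -1},{"twist": [0,0,0],"translation": [0,0,0.3],"hand": -1},{"twist": [0,0,0],"translation": [0,0,0.46],"hand": -1},{"twist": [0,0,0],"translation": [0,0,0.46],"hand": -1}]'

```text
clock: 27.25
position: [0.4925, 0.0114, 0.0955]
eef_rot: [[0.012, 1.0, 0.004], [1.0, -0.012, 0.0], [0.0, 0.004, -1.0]]
wrist_force: [0.6, 1.2, -0.6]
finger_gap: 0.001
finger_force: 0.0
```

Emit:
jog_arm --commands '[{"twist": [0,0,-0.168],"translation": [-0.1,-0.25,0],"hand": 1},{"twist": [0,0,-0.335],"translation": [-0.18,-0.5,0],"hand": 1},{"twist": [0,0,-0.335],"translation": [-0.18,-0.75,0],"hand": 1},{"twist": [0,0,-0.335],"translation": [-0.18,-1,0],"hand": 1},{"twist": [0,0,-0.335],"translation": [-0.18,-1,0],"hand": 1},{"twist": [0,0,-0.335],"translation": [-0.18,-1,0],"hand": 1}]'

```text
clock: 28.0
position: [0.4448, -0.2382, 0.092]
eef_rot: [[0.18, 0.984, -0.002], [0.984, -0.18, 0.002], [0.001, -0.003, -1.0]]
wrist_force: [0.5, 0.5, 0.5]
finger_gap: 0.999
finger_force: 0.0
```

```bash
sed -i 's/print(y,.*\[:3\]\],/print(y,/; s/(-.045,-.035,.055,.068)/(-.045,-.02,.01,.055,.068)/' fr.py; python3 fr.py
```

```text
-0.045 .......................###########################################................................
-0.02 ..................###############################################.................................
0.01 ........###########################################################...............................
0.055 ..........########################################################................................
0.068 .........#########################################################................................
[-0.27148215  1.50632782 -0.13596491] [ 0.44532228 -0.23689675  0.09224968]
```

Platter's rear edge is still at about 0.597, so it stayed home. Next, the keeper.

Emit:
jog_arm --commands '[{"twist": [0,0,0],"translation": [0,-0.15,0],"hand": 1},{"twist": [0,0,0],"translation": [0,-0.272,0],"hand": 1},{"twist": [0,0,0],"translation": [0,-0.272,0],"hand": 1},{"twist": [0,0,0],"translation": [0,-0.272,-0.08],"hand": 1},{"twist": [0,0,0],"translation": [0,-0.272,-0.16],"hand": 1},{"twist": [0,0,0],"translation": [0,-0.272,-0.2],"hand": 1},{"twist": [0,0,0],"translation": [0,-0.272,-0.2],"hand": 1}]'

```text
clock: 28.92
position: [0.4461, -0.3047, 0.0427]
eef_rot: [[0.176, 0.984, -0.001], [0.984, -0.176, 0.001], [0.001, -0.002, -1.0]]
wrist_force: [-0.0, -0.6, -0.5]
finger_gap: 0.998
finger_force: 0.0
```

Run:
```python
from h import *
o=observe();s=read_camera("scene");t=read_camera("top")
r0,c0=90,170;f=6
b=cv2.resize(s[r0:r0+85,c0:c0+75],None,fx=f,fy=f,interpolation=cv2.INTER_CUBIC)
def dot(P,c):
    q=proj("scene",P);cv2.circle(b,(int((q[1]-c0+.5)*f),int((q[0]-r0+.5)*f)),3,c,-1)
for k in range(0,6): dot(o["position"]+np.array([0,0,.0385+.01*k]),(0,0,255))
k=np.array([.446,-.307,.068]);u=np.array([.178,.984,0])
for d in(-.022,.022): dot(k+u*d,(0,255,0))
for d in(-.075,.075): dot(k+u*d-[0,0,.032],(255,0,0))
a=cv2.resize(t[220:305,320:376],None,fx=f,fy=f,interpolation=cv2.INTER_CUBIC)
cv2.imwrite("pics/k.png",np.hstack([b,a]));print(o["position"])
```

```text
[ 0.44610215 -0.3046678   0.04265203]
```

View pics/k.png

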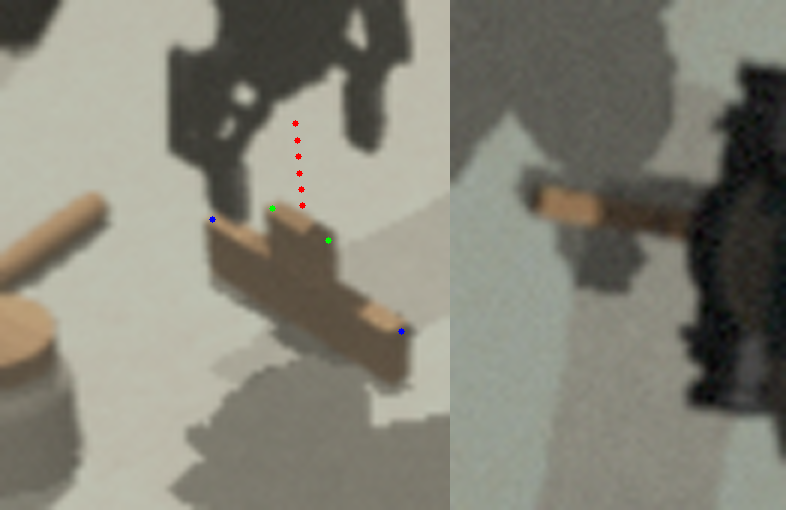

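The projected keeper outline fits the picture. The open fingertips' midpoint also fits a tool about 38 mm shorter than reported, centred on the tab. I'll go down and grip.

Emit:
jog_arm --commands '[{"twist": [0,0,0],"translation": [0,0,-0.06],"hand": 1},{"twist": [0,0,0],"translation": [0,0,-0.12],"hand": 1},{"twist": [0,0,0],"translation": [0,0,-0.149],"hand": 1},{"twist": [0,0,0],"translation": [0,0,-0.149],"hand": 0},{"twist": [0,0,0],"translation": [0,0,-0.149],"hand": -1},{"twist": [0,0,0],"translation": [0,0,-0.149],"hand": -1},{"twist": [0,0,0],"translation": [0,0,-0.149],"hand": -1},{"twist": [0,0,0],"translation": [0,0,-0.149],"hand": -1},{"twist": [0,0,0],"translation": [0,0,-0.149],"hand": -1}]' --newtons 40

```text
clock: 30.15
position: [0.4463, -0.3067, 0.0062]
eef_rot: [[0.179, 0.984, 0.0], [0.984, -0.179, -0.0], [-0.0, 0.0, -1.0]]
wrist_force: [-0.9, 0.2, 2.5]
finger_gap: 0.156
finger_force: 45.6
```

Emit:
jog_arm --commands '[{"twist": [0,0,0],"translation": [0,0,0.2],"hand": -1},{"twist": [0,0,0],"translation": [0,0,0.4],"hand": -1},{"twist": [0,0,0.15],"translation": [0.1,0.2,0.4],"hand": -1},{"twist": [0,0,0.333],"translation": [0.3,0.4,0.4],"hand": -1},{"twist": [0,0,0.333],"translation": [0.5,0.6,0.4],"hand": -1},{"twist": [0,0,0.333],"translation": [0.659,0.8,0.4],"hand": -1},{"twist": [0,0,0.333],"translation": [0.659,1,0.4],"hand": -1},{"twist": [0,0,0.333],"translation": [0.659,1,0.4],"hand": -1}]'

```text
clock: 31.15
position: [0.6117, -0.0475, 0.1059]
eef_rot: [[0.002, 1.0, 0.001], [1.0, -0.002, 0.005], [0.005, 0.001, -1.0]]
wrist_force: [0.2, -1.0, -0.1]
finger_gap: 0.156
finger_force: 45.3
```

Emit:
jog_arm --commands '[{"twist": [0,0,0],"translation": [0,0.15,0],"hand": -1},{"twist": [0,0,0],"translation": [0,0.268,0],"hand": -1},{"twist": [0,0,0],"translation": [0,0.268,-0.1],"hand": -1},{"twist": [0,0,0],"translation": [0,0.268,-0.16],"hand": -1},{"twist": [0,0,0],"translation": [0,0.268,-0.16],"hand": -1},{"twist": [0,0,0],"translation": [0,0.268,-0.16],"hand": -1}]'

```text
clock: 31.9
position: [0.6113, 0.0097, 0.0663]
eef_rot: [[0.014, 1.0, 0.001], [1.0, -0.014, -0.0], [-0.0, 0.001, -1.0]]
wrist_force: [0.3, -0.1, -0.2]
finger_gap: 0.152
finger_force: 45.3
```

Run:
```python
from h import *
o=observe();print(o["position"],o["eef_rot"][:,1],o["wrist_force"],o["finger_gap"])
t=read_camera("top");
for c in("top","scene"):
  if c=="scene": read_camera("scene")
  for m in silhouettes(c,"keeper")[:1]:
    k=m["mask"];print(c,m["score"],m["position"],k.sum(),cv2.minAreaRect(np.argwhere(k).astype(np.float32)))
    if c=="scene":
      hull=cv2.convexHull(np.argwhere(k)[:,::-1].astype(np.int32)).reshape(-1,2);print(hull.tolist())
p=o["position"];u=np.array([np.sin(np.radians(.75)),1,0])
for nm,dz in(("under",-.0062),("top36",.0298)):
  for d in(-.075,.075):
    for dx in(-.007,.007): print(nm,d,dx,np.round(proj("scene",p+u*d+[dx,0,dz]),1)[::-1],np.round(proj("top",p+u*d+[dx,0,dz]),1))
t=t.astype(int)
# row profiles through both keeper ends and wall, top camera
for y in(-.062,-.056,.076,.082):
  print(y,[int(t[r,int(round(proj("top",[.611,y,.07])[1]))].max()) for r in range(176,212)])
```

```text
[0.61126884 0.00967554 0.06628613] [ 9.99900082e-01 -1.41220128e-02  6.29017344e-04] [ 0.3049735  -0.08947437 -0.1981054 ] 0.15189009557929753
top 0.49 [199.0, 269.9] 37 ((198.0, 268.0), (8.0, 4.0), 90.0)
scene 0.7 [189.1, 291.6] 765 ((191.3631591796875, 287.56390380859375), (47.72564697265625, 33.40795135498047), 64.98310089111328)
[[315, 189], [298, 211], [291, 211], [286, 209], [273, 203], [263, 198], [260, 195], [260, 194], [261, 192], [283, 173], [284, 173], [292, 175], [307, 182], [309, 183], [314, 186], [315, 187]]
under -0.075 -0.007 [254.3 183.3] [201.3 272.8]
under -0.075 0.007 [251.4 186.1] [196.1 272.7]
under 0.075 -0.007 [300.4 204. ] [201.4 217.6]
under 0.075 0.007 [297.7 207.1] [196.3 217.5]
top36 -0.075 -0.007 [254.  173.4] [200.5 272.9]
top36 -0.075 0.007 [251.1 176.1] [195.2 272.9]
top36 0.075 -0.007 [301. 194.] [200.7 216.2]
top36 0.075 0.007 [298.3 197. ] [195.4 216.2]
-0.062 [118, 118, 117, 119, 117, 111, 107, 116, 128, 138, 131, 99, 95, 116, 144, 144, 147, 146, 136, 127, 138, 140, 139, 136, 108, 71, 91, 121, 136, 142, 139, 137, 143, 139, 138, 139]
-0.056 [123, 117, 118, 119, 117, 113, 108, 119, 128, 137, 132, 107, 97, 96, 90, 87, 83, 80, 84, 108, 138, 146, 143, 136, 113, 82, 77, 78, 81, 90, 88, 92, 92, 92, 86, 81]
0.076 [107, 108, 114, 115, 115, 116, 104, 85, 85, 96, 96, 94, 89, 82, 86, 92, 105, 112, 115, 121, 124, 124, 128, 128, 120, 107, 82, 74, 71, 91, 100, 105, 98, 95, 95, 92]
0.082 [100, 94, 88, 88, 77, 68, 68, 60, 76, 90, 91, 93, 97, 102, 105, 106, 111, 112, 109, 109, 99, 81, 76, 75, 86, 99, 120, 130, 138, 144, 143, 146, 137, 131, 118, 104]
```

Run:
```python
from h import *
t=read_camera("top").astype(int)
for r in(196,197,198,199): print(r,"R",t[r,264:284].max(1),"L",t[r,206:226].max(1))
print([np.round(proj("top",[.611,y,.04]),1)[1] for y in(-.0683,-.0603,.0797,.0877)])
```

```text
196 R [136 140 137 142 141 141 141 140 139 134 142 150 151 156 157 153 156 157
 159 156] L [119 103 102  98  93  91  93 110 120 113  93  75 106 123 126 112  86  77
  74  83]
197 R [140 148 144 147 146 141 146 146 138 123 140 150 156 158 161 156 158 157
 159 154] L [109  93  88  90  91  89  93 105 119 124 112  77  94 119 126 122  87  78
  73  78]
198 R [135 146 148 141 146 145 144 145 137 121 142 151 149 159 158 157 157 154
 156 159] L [110  91  91  87  88  91  91 103 120 121 115  85  81 117 125 121  86  79
  77  80]
199 R [119 133 137 138 139 134 137 137 132 119 138 151 153 158 160 156 161 162
 158 157] L [107  91  88  91  90  89  89  96 119 125 124  95  76 106 125 110  87  73
  82  78]
[np.float64(273.7), np.float64(270.8), np.float64(220.1), np.float64(217.2)]
```

Emit:
jog_arm --commands '[{"twist": [0,0,0],"translation": [0,0.004,-0.03],"hand": -1},{"twist": [0,0,0],"translation": [0,0.004,-0.06],"hand": -1},{"twist": [0,0,0],"translation": [0,0.004,-0.08],"hand": -1},{"twist": [0,0,0],"translation": [0,0.004,-0.09],"hand": -1},{"twist": [0,0,0],"translation": [0,0.004,-0.1],"hand": -1},{"twist": [0,0,0],"translation": [0,0.004,-0.11],"hand": -1},{"twist": [0,0,0],"translation": [0,0.004,-0.12],"hand": -1},{"twist": [0,0,0],"translation": [0,0.004,-0.12],"hand": -1}]'

```text
clock: 33.15
position: [0.6107, 0.0114, 0.0358]
eef_rot: [[0.013, 1.0, -0.0], [1.0, -0.013, -0.0], [-0.0, -0.0, -1.0]]
wrist_force: [0.9, -0.1, 0.3]
finger_gap: 0.16
finger_force: 45.3
```

No force with the panel 10 mm into the grooves. I'll continue down.

Emit:
jog_arm --commands '[{"twist": [0,0,0],"translation": [0,0,-0.02],"hand": -1},{"twist": [0,0,0],"translation": [0,0,-0.04],"hand": -1},{"twist": [0,0,0],"translation": [0,0,-0.06],"hand": -1},{"twist": [0,0,0],"translation": [0,0,-0.075],"hand": -1},{"twist": [0,0,0],"translation": [0,0,-0.085],"hand": -1},{"twist": [0,0,0],"translation": [0,0,-0.092],"hand": -1},{"twist": [0,0,0],"translation": [0,0,-0.094],"hand": -1},{"twist": [0,0,0],"translation": [0,0,-0.094],"hand": -1}]'

```text
clock: 34.15
position: [0.6109, 0.0114, 0.0125]
eef_rot: [[0.013, 1.0, 0.0], [1.0, -0.013, 0.0], [0.0, 0.0, -1.0]]
wrist_force: [-0.1, -0.2, -1.0]
finger_gap: 0.155
finger_force: 45.3
```

Emit:
jog_arm --commands '[{"twist": [0,0,0],"translation": [0,0,-0.002],"hand": -1},{"twist": [0,0,0],"translation": [0,0,-0.003],"hand": -1},{"twist": [0,0,0],"translation": [0,0,-0.003],"hand": -0.3},{"twist": [0,0,0],"translation": [0,0,-0.003],"hand": -0.3},{"twist": [0,0,0],"translation": [0,0,-0.003],"hand": -0.3},{"twist": [0,0,0],"translation": [0,0,0.05],"hand": -0.3},{"twist": [0,0,0],"translation": [0,0,0.15],"hand": -0.3},{"twist": [0,0,0],"translation": [0,0,0.35],"hand": -0.3},{"twist": [0,0,0],"translation": [0,0,0.55],"hand": -0.3},{"twist": [0,0,0],"translation": [0,0,0.55],"hand": -0.3}]'

```text
clock: 35.4
position: [0.6144, 0.012, 0.1553]
eef_rot: [[0.013, 1.0, 0.01], [1.0, -0.013, 0.001], [0.001, 0.01, -1.0]]
wrist_force: [-0.8, 0.5, -0.1]
finger_gap: 0.349
finger_force: 0.0
```

Emit:
jog_arm --commands '[{"twist": [0,0,0],"translation": [-0.2,-0.25,0],"hand": -0.3},{"twist": [0,0,0],"translation": [-0.4,-0.5,0],"hand": -0.3},{"twist": [0,0,0],"translation": [-0.5,-0.75,0],"hand": -0.3},{"twist": [0,0,0],"translation": [-0.5,-1,0],"hand": -0.3},{"twist": [0,0,0],"translation": [-0.5,-1,0],"hand": -0.3},{"twist": [0,0,0],"translation": [-0.5,-1,0],"hand": -0.3}]'

```text
clock: 36.15
position: [0.4839, -0.2426, 0.1494]
eef_rot: [[0.02, 1.0, -0.002], [1.0, -0.02, -0.001], [-0.001, -0.001, -1.0]]
wrist_force: [-0.2, 0.8, 0.4]
finger_gap: 0.35
finger_force: 0.0
```

```bash
python3 - <<'E'
from h import *
for c in("top","scene"):
  read_camera(c)
  for n,z in(("keeper",.006),("platter",.006),("groove",.006)):
    for m in mark_of(c,n)[:1]: print(c,n,round(m["score"],2),np.round(onz(c,m["position"],z),4))
  m=silhouettes(c,"keeper")[0]["mask"];P=np.argwhere(m);print(P.min(0),P.max(0),m.sum())
for z in(.042,.074): print([np.round(proj(c,[.611,.0105+s,z]),1).tolist() for c in("top","scene") for s in((-.075,.075) if z<.05 else (-.022,.022))])
E
python3 fr.py
```

```text
top keeper 0.76 [0.6104 0.0021 0.006 ]
top platter 0.61 [0.5368 0.0139 0.006 ]
top groove 0.78 [0.6032 0.0119 0.006 ]
[196 218] [203 273] 370
scene keeper 0.73 [0.6165 0.0069 0.006 ]
scene platter 0.85 [0.5392 0.0205 0.006 ]
scene groove 0.8 [0.6109 0.0132 0.006 ]
[187 253] [217 298] 678
[[198.8, 272.3], [199.7, 217.9], [189.8, 253.1], [210.3, 299.3]]
[[198.4, 252.7], [198.7, 236.4], [188.1, 268.9], [194.1, 282.7]]
-0.045 ......................############################################................................
-0.02 ...................##############################################.................................
0.01 ........###########################################################...............................
0.055 ..........########################################################................................
0.068 .........#####################################..##################................................
[0.08660027 0.8289529  1.47069813] [ 0.48605684 -0.2381098   0.14993901]
```

The keeper mask spans columns 218–273 and its top is at row 187. I'd expect 218–272 and about 187, so it's seated. The platter hasn't moved, so I'm handing in.

```bash
python3 -c "from plant import sign_off;print(sign_off())"
```

```text
the job is handed in; nothing more can be done
None
```

I drew the platter home against the front wall, stood the end panel in both grooves down on the case's floor, and handed the job in at about 36 s; `sign_off()` returned no verdict, but the last pictures and force readings agree with this.

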